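Key and seat a desk lamp's cover plate

ROBOT

A 7-joint arm with a two-finger parallel gripper is mounted at the origin on the work surface. World frame = base frame: x ahead of the robot, y to its left, z up, the work surface at z = 0. Lengths are in m, angles in rad, forces in N, time in s.
With the tool pointing down it reaches from about 0.425 to 0.875 m from the base axis. Payload 9.9 kg.
Tool frame: the origin (TCP) lies midway between the tips of the shut fingers; the grasp point (between the pads) lies 19 mm behind it; z points along the fingers, y is the line along which they close (so a half turn about z gives the same grasp; the last joint's range is limited). The gripper opens to 85 mm and grips with 20 to 120 N. Pads are 22 mm wide; open, the fingers measure 114 mm over their backs; the gripper's body (76 mm by 85 mm) begins 54 mm behind the grasp point. The pads swing forward as they close: fully open they stand 13 mm farther back than shut.
Start: joints at [-1.317, 0.576, 0.025, 1.437, -0.015, 1.129, -0.057], TCP at [0.224, 0.637, 0.231] pointing down, gripper open.
Joint ranges: [-2.76, 2.76], [-0.34, 2.15], [-1.52, 1.57], [0.19, 2.46], [-1.09, 4.23], [0.17, 1.99], [-2.82, 2.82]. Speed limits (rad/s): [2.22, 2.22, 3.01, 3.01, 3.14, 3.14, 3.14].

INTERFACE

Orientations are given as a rotation vector (axis times angle).
In Python, from cell import sensors, imaging, ticket gives the robot as it stands.
- The arm moves only by the tool step_arm, never from a script. Its argument "series" is a list of rows, each a list of 5 numbers: the shift along the world's x, y, z scaled (see below), then the turn about the world's z scaled (see below), then the gripper's target within -1 to 1 (shut at 1, half-way at 0, fully open at -1). In form: [[tx, ty, tz, spin, grip], ...]. A call has 1 to 12 rows; each row is the pose to reach, as a shift and turn from the pose commanded when the call began; what a row does not reach only later rows make up. The controller multiplies each number of a shift by 0.25 m and each number of a turn by 45 degrees. A row lasts 1/8 s, in which the tool goes at most 62.5 mm and 10.7 degrees, less where a joint would pass 70% of its speed; a pose out of reach is approached as far as the arm can. A call with a number of a shift or a turn outside -1 to 1 is refused whole. A call with a gripper value outside its range is refused whole. The fingers move at their own pace and stop on an object; the grip force is fixed at half the most. Time passes only in rows, so rows that repeat a pose let the fingers close. It gives the time, the measured TCP pose, the force, the opening and the grip force at its end, in the units of the state.
- sensors.state(): the state, without advancing time (a new reading comes with each control period).
- imaging.snapshot(name): name is "scene" or "side" or "wrist"; returns the picture (420x560x3 uint8, red, green, blue); there is no depth.
- imaging.camera_params(name): a dict with "vertical_fov" (degrees; the focal length in pixels is half the picture's height over the tangent of half this angle, whatever the lens; pixels are square), "cx", "cy" (the principal point, pixels), "k1" (the pictures are not rectified: a ray, as slopes to the right and down, at radius r is drawn at 1 + k1 r^2 times it, then the intrinsics apply), "R" (3x3) and "t" (3): a world point X has camera coordinates R X + t. Camera axes: x right, y down, z forward; pixel columns grow to the right and rows downward; lengths in m; the calibration is good to about 2 mm. A picture is of the moment at which its call begins: read the wrist's pose just before it. camera_params takes no time and is no camera call; for the wrist camera it gives the pose at the moment of the call.
- ticket.hand_in(): hands the job in; it is judged then, once.
The state is a dict: "clock": time; "qpos": joint angles; "dq": joint speeds; "tau": joint torques, N m; "tool_pos": TCP position; "tool_rot": TCP orientation; "ft_force": force on the tool from outside, world axes, zero at the start; "ft_torque": the same for the moment, N m; "width": opening from 0.0 (shut) to 1.0 (fully open); "finger_force": force on a finger pad.
Only numpy, scipy, OpenCV 4.12 (cv2) and the standard library are available. Lean on these libraries where they do the work, as an engineer would, in place of code of your own. Each camera call takes 0.05 s, during which the arm holds its last target. There are 200 camera calls.

TASK

The desk lamp is being put together: its round white cover plate lies loosely on the spring catches of the dark weighted foot, turned the wrong way. With a fingertip, push the arm socket round until the notch in the plate's rim stands over the foot's locating pin, then press the plate down until it is fully home, flat on the foot all round. Only push and press: do not lift the plate off, and leave the other lamp parts and the things on the desk where they are.

Things in the scene. Friction and masses are not known exactly. Their poses are not given: they have to be found in the camera images.
- foot: the lamp's dark cast foot, a round weight of 176 mm diameter and 24 mm height that stays put on the desk; origin in the centre of its underside, z up, its x axis points at the locating pin. Its flat top has a central recess (92 mm across) with four spring balls on which the loose plate rests
- pin_tip (a point): tip of the locating pin, a bright steel stub 12 mm in diameter with a bevelled tip (8 mm flat), standing 4.5 mm above the foot's top, 79 mm from the foot's centre; its outer part shows beyond the plate's rim
- cover: the white cover plate: flat disc 152 mm in diameter, 5 mm thick, about 0.24 kg, with a spigot underneath (90 mm across, 8 mm deep) that centres it in the foot's recess with 1 mm of play; origin in the centre of the disc's underside, z up, x axis points at the notch. Loose, it turns easily either way (about 1 N on the socket); it can go home only with the notch over the pin
- plate_top (a point): centre of the disc's upper face, where to press. Loose on the catches it is about 35 mm above the desk; fully home 29 mm (underside on the foot's top, 24 mm). Going home takes about 5 to 15 N here, gives way as the catches snap, then meets the solid foot; the catches then hold it
- notch (a point): middle of the notch in the plate's rim, an opening 18 mm wide and 6 mm deep; the point lies 79 mm from the plate's centre, 2.5 mm above its underside, and comes over the pin when the plate is aligned (the bevels forgive about 4 degrees, 5 mm at the rim)
- socket_top (a point): top centre of the arm socket on the plate: an upright round collar 26 mm in diameter, 24 mm high above the disc's upper face, with a hole in its top and a small screw on its outward side, 52 mm from the plate's centre, exactly opposite the notch
- lamp_arm: bystander: the folded white double-tube lamp arm with springs, lying, 400 x 90 x 38 mm; origin under one tube pair
- lamp_shade: bystander: white bell-shaped lamp shade standing on its rim, 149 mm wide, 132 mm high; origin in the centre of its underside
- clamp_knob: bystander: round black knob, 34 mm wide, 30 mm high with its stud pointing up, near the foot; origin in the centre of its underside
- hex_key: bystander: small steel L-shaped hex key, 88 x 24 x 6 mm, lying near the foot; origin near its middle
- candle_cup: bystander: white ceramic candle cup, 62 mm wide, 62 mm high, near the foot; origin in the centre of its underside
- screwdriver: bystander: black-handled screwdriver, 190 mm long, 26 mm thick, lying; origin at its middle
- succulent: bystander: small succulent in a white pot, 76 mm wide, about 110 mm high; origin in the centre of its underside
Not all that is in view belongs to the job. Leave any blue or yellow look-alike of the foot alone.

How it is judged:
By the outcome, as a careful person would: the job done as asked, in the order asked, and still so for the second after the job is handed in, with the robot touching nothing.
It also fails if it takes over 51 s, if anything falls off the work surface, if the arm or the gripper's body presses on something with over 40 N, if the wrist force passes 120 N, or if a joint passes its speed limit or range.

## Working session

There is one attempt and no reset: what is moved stays moved. The work goes in short steps, Python scripts to look and compute and a tool call to move; the robot and the scene stay as the last step left them, time stands still between calls to the robot, and variables do not carry over. Pictures are saved under pics/ and viewed, at most 10 in all, crops included, and the job is handed in when it is done.

Besides the shell and the picture viewer there is one more tool, called by a JSON object that holds its "method" and its "body". step_arm: Moves the arm, as the interface text tells. Its arguments: {"type":"object","properties":{"series":{"type":"array"}},"required":["series"]}

```bash
mkdir -p pics
cat > h.py <<'E'
import numpy as np, cv2
from cell import sensors, imaging, ticket
def snap(n,f):
    p=imaging.camera_params(n); im=imaging.snapshot(n); cv2.imwrite('pics/'+f,im[:,:,::-1]); return p,im
def foc(p): return 210/np.tan(np.radians(p['vertical_fov'])/2)
def proj(p,X):
    c=np.array(p['R'])@np.array(X,float)+np.array(p['t']); s=c[:2]/c[2]; s=s*(1+p['k1']*(s@s)); return s*foc(p)+[p['cx'],p['cy']]
def ray(p,uv):
    d=(np.array(uv,float)-[p['cx'],p['cy']])/foc(p); s=d.copy()
    for _ in range(30): s=d/(1+p['k1']*(s@s))
    R=np.array(p['R']); return -R.T@np.array(p['t']), R.T@np.array([s[0],s[1],1])
def atz(p,uv,z):
    o,d=ray(p,uv); return o+d*(z-o[2])/d[2]
def tri(obs):
    A=np.zeros((3,3));b=np.zeros(3)
    for p,uv in obs:
        o,d=ray(p,uv); d/=np.linalg.norm(d); M=np.eye(3)-np.outer(d,d); A+=M;b+=M@o
    return np.linalg.solve(A,b)
E
python3 - <<'E'
from h import *
ims=[snap(n,n+'0.png') for n in('scene','side','wrist')]
import pickle; pickle.dump([i[0] for i in ims],open('p0.pkl','wb'))
s=sensors.state();print(s['clock'],s['tool_pos'],s['tool_rot'],s['width'])
c=np.hstack([ims[0][1],ims[1][1]])
cv2.imwrite('pics/both.png',cv2.resize(c,(800,300))[:,:,::-1])
for p,_ in ims: print(p)
E
```

```text
0.15 [0.22358669 0.6365316  0.23067515] [-5.28024528e-01 -3.09676615e+00  1.94765685e-03] 1.0008328251032468
{'vertical_fov': 52.46074239949007, 'cx': 279.5907331529645, 'cy': 208.00701812489794, 'k1': -0.009253699034781654, 'R': array([[ 0.67785596,  0.73516939, -0.00610449],
       [ 0.63486069, -0.58951426, -0.49942452],
       [-0.3707603 ,  0.33466239, -0.8663359 ]]), 't': array([-0.37031652, -0.32110509,  1.31582795])}
{'vertical_fov': 46.48889743648804, 'cx': 287.2028520025864, 'cy': 191.57301712301296, 'k1': -0.03967515914860471, 'R': array([[-0.98058494, -0.19516645,  0.01905842],
       [-0.11898003,  0.51489517, -0.84895625],
       [ 0.15587469, -0.83474129, -0.52811937]]), 't': array([0.54599246, 0.11843387, 1.53065431])}
{'vertical_fov': 63.006335298105135, 'cx': 274.1285964816626, 'cy': 216.71101921151768, 'k1': -0.0582997452698382, 'R': array([[ 0.33196472,  0.94329097, -0.00125222],
       [ 0.90299045, -0.31739765,  0.28959798],
       [ 0.27277771, -0.09726706, -0.95714756]]), 't': array([-0.67477776, -0.03761693,  0.3789238 ])}
```

View pics/scene0.png

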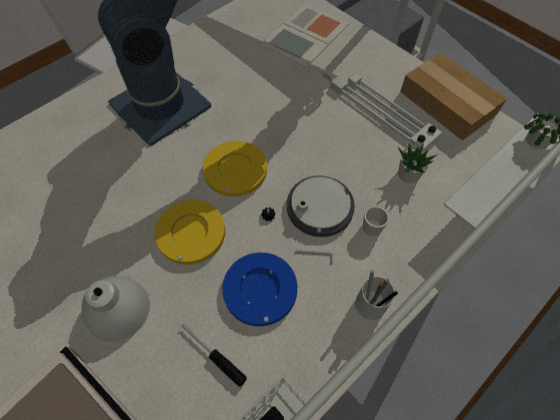

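View pics/side0.png

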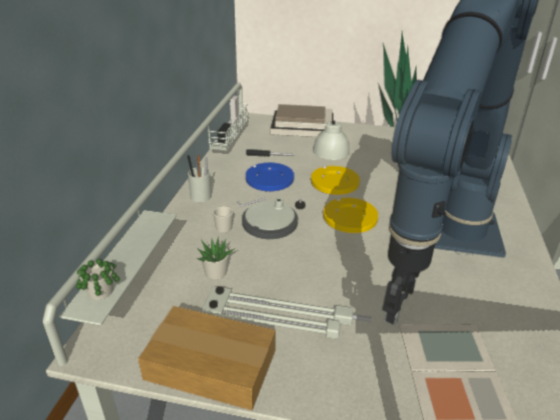

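The dark foot with the white plate is at scene (320,205) and side (270,218). The blue dish at scene (260,288) and the yellow ones at (235,167) and (190,231) are look-alikes. Only the dark one fits, as it carries the white plate and socket. I'll confirm this in enlarged crops.

Run:
```python
import cv2,numpy as np
a=cv2.imread('pics/scene0.png')[165:245,275:365]
b=cv2.imread('pics/side0.png')[185:245,230:310]
a=cv2.resize(a,(630,560),interpolation=3);b=cv2.resize(b,(640,480),interpolation=3)
for i in range(0,90,10): cv2.putText(a,str(275+i),(i*7,10),0,.35,(0,0,255));cv2.putText(a,str(165+i),(0,i*7+4),0,.35,(0,0,255))
for i in range(0,80,10): cv2.putText(b,str(230+i),(i*8,10),0,.35,(0,0,255));cv2.putText(b,str(185+i),(0,i*8+4),0,.35,(0,0,255))
cv2.imwrite('pics/a.png',a);cv2.imwrite('pics/b.png',b)
```

```text
(no output)
```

View pics/a.png

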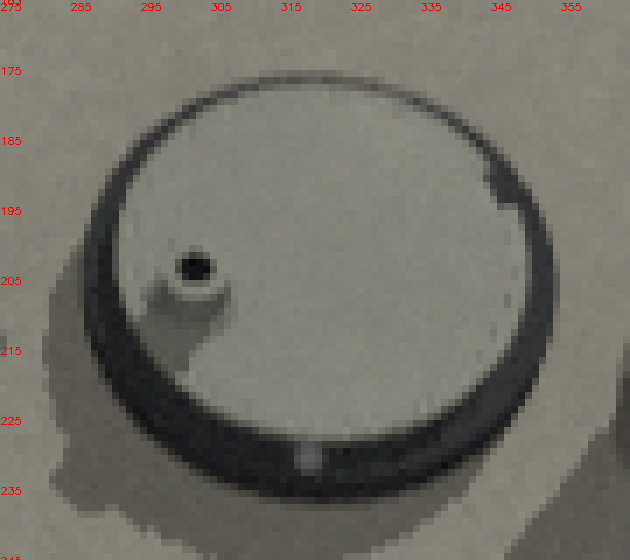

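View pics/b.png

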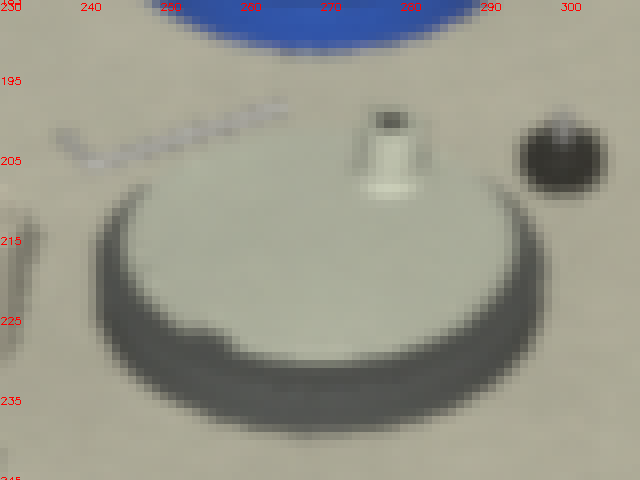

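The crop confirms the dark foot with the white plate. In the scene view the socket hole is at (302.9,202.9), the notch at (347,191), and the bright pin at (319,230). In the side view the socket hole is at (278.9,200) and the notch at (255.6,227).

Run:
```python
from h import *
import pickle
ps,pd,pw=pickle.load(open('p0.pkl','rb'))
so=tri([(ps,(302.9,202.9)),(pd,(278.9,200))]);no=tri([(ps,(346.5,191)),(pd,(255.6,227.3))])
print('socket',so,'notch',no)
from scipy.optimize import least_squares
# extents of foot top/plate top: plate left/right columns
def ext(p,c,z,r):
    t=np.linspace(0,2*np.pi,181); q=np.array([proj(p,[c[0]+r*np.cos(a),c[1]+r*np.sin(a),z]) for a in t]); return np.r_[q[:,0].min(),q[:,0].max(),q[:,1].min(),q[:,1].max()]
f=lambda v:np.r_[ext(ps,v[:2],v[2],.076)-[291.2,350.5,176,228], (ext(pd,v[:2],v[2],.076)-[245.5,294.5,201,230.3])[[0,1,3]]]
r=least_squares(f,[so[0],so[1],.035]);print('plate',r.x,r.fun.round(1))
c=r.x[:2]
for z in(.0265,.0285):
    print('pin',atz(ps,(319,230),z))
pin=atz(ps,(319,230),.0275)
ang=lambda q:np.degrees(np.arctan2(q[1]-c[1],q[0]-c[0]))
print('ang socket',ang(so),'notch',ang(no),'pin',ang(pin),np.linalg.norm(so[:2]-c),np.linalg.norm(no[:2]-c),np.linalg.norm(pin[:2]-c))
t=np.radians(ang(pin)); 
print('goal socket',c-.052*np.r_[np.cos(t),np.sin(t)])
print('knob', atz(ps,(268,213),.02),'cup',atz(ps,(375,215),.06),'key',atz(ps,(314,253),0))
```

```text
socket [0.57631265 0.05041904 0.05740997] notch [0.61953934 0.17186029 0.03063206]
plate [0.59333196 0.10101784 0.02859165] [-0.1 -0.6  0.7 -1.  -0.4 -0.6  0. ]
pin [0.64948965 0.03906084 0.0265    ]
pin [0.65010648 0.03822689 0.0285    ]
ang socket -108.59077672800443 notch 69.69860358347546 pin -47.84598793804469 0.05338440998770595 0.07553462464226794 0.08413640298160735
goal socket [0.55843342 0.1395677 ]
knob [ 0.52363457 -0.0195408   0.02      ] cup [0.72434918 0.15538019 0.06      ] key [ 0.67810027 -0.00478621  0.        ]
```

{"method": "step_arm", "body": {"series": [[0.57,-0.74,0,0,1],[0.57,-0.74,0,0,1],[0.57,-0.74,0,0,1],[0.57,-0.74,0,0,1],[0.57,-0.74,0,0,1],[0.57,-0.74,0,0,1]]}}

```text
clock: 0.9
tool_pos: [0.3657, 0.4525, 0.2313]
tool_rot: [-0.527, -3.096, -0.001]
ft_force: [-0.0, 0.0, 0.4]
width: -0.001
finger_force: 0.0
```

{"method": "step_arm", "body": {"series": [[0.57,-0.74,0,0,1],[0.57,-0.74,0,0,1],[0.57,-0.74,0,0,1],[0.57,-0.74,0,0,1],[0.57,-0.74,0,0,1],[0.57,-0.74,0,0,1]]}}

```text
clock: 1.65
tool_pos: [0.5078, 0.2689, 0.231]
tool_rot: [-0.524, -3.096, -0.001]
ft_force: [-0.4, 0.8, 0.0]
width: -0.001
finger_force: 0.0
```

{"method": "step_arm", "body": {"series": [[0.57,-0.74,0,0,1],[0.57,-0.74,0,0,1],[0.57,-0.74,0,0,1],[0.57,-0.74,0,0,1],[0.57,-0.74,0,0,1],[0.57,-0.74,0,0,1],[0.57,-0.74,0,0,1]]}}

```text
clock: 2.52
tool_pos: [0.6504, 0.0848, 0.2313]
tool_rot: [-0.522, -3.097, -0.002]
ft_force: [-0.4, -0.0, -0.2]
width: -0.0
finger_force: 0.0
```

Run:
```python
from h import *
import pickle
s=sensors.state();print(s['clock'],s['tool_pos'],s['tool_rot'],s['width'],s['qpos'],s['ft_force'])
p,im=snap('wrist','w1.png');pickle.dump(p,open('p1.pkl','wb'))
print(proj(p,[.594,.101,.035]))
a=cv2.resize(im,(784,588),interpolation=3)[:,:,::-1].copy()
cv2.imwrite('pics/w1b.png',a)
```

```text
2.525 [0.65041231 0.08482894 0.23130928] [-5.22180135e-01 -3.09727003e+00 -1.70376806e-03] -0.00022718728884844362 [-0.26071458  0.54876722  0.10131482  1.49429548 -0.06055725  1.10176989
  1.08996581] [-0.44912462 -0.00156726 -0.20724059]
[270.03514642 129.63216821]
```

View pics/w1b.png

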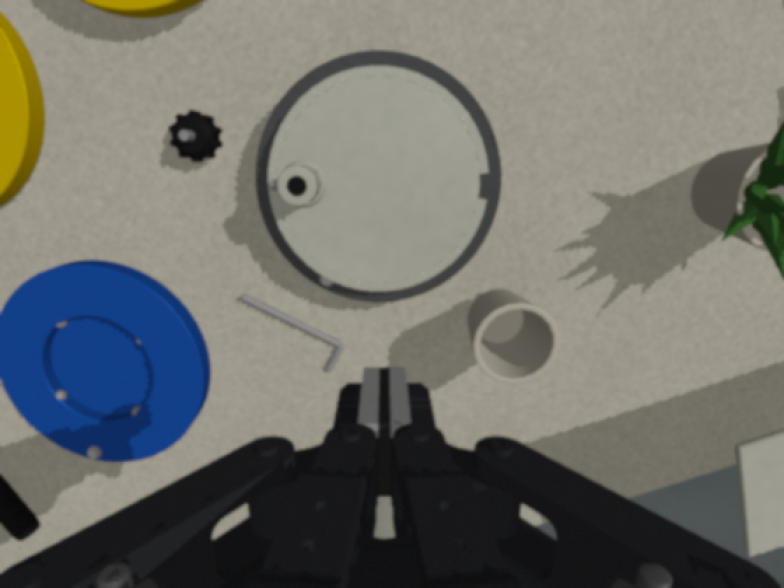

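In the wrist view (×1.4 pixels) the socket hole is at (297,186), the notch at (486,186), the pin at (327,282). The plate's edges are at columns 268–490 and rows 65–292. I'll measure from these together with the other views.

Run:
```python
from h import *
import pickle
from scipy.optimize import least_squares
ps,pd,_=pickle.load(open('p0.pkl','rb'));pw=pickle.load(open('p1.pkl','rb'))
k=1/1.4
W=lambda x,y:(x*k,y*k)
so=tri([(ps,(302.9,202.9)),(pd,(278.9,200)),(pw,W(297,186))])
no=tri([(ps,(347,191)),(pd,(255.6,227.3)),(pw,W(484,186))])
pin=tri([(ps,(319,230)),(pw,W(327,282))])
print(so,no,pin)
t=np.linspace(0,2*np.pi,361)
def ext(p,c,z,r):
    q=np.array([proj(p,[c[0]+r*np.cos(a),c[1]+r*np.sin(a),z]) for a in t]); return np.r_[q[:,0].min(),q[:,0].max(),q[:,1].min(),q[:,1].max()]
wp=np.array([268,490,65,293])*k; wf=np.array([256,501,50,301])*k
for name,r0,m in(('plate',.076,wp),('foot',.088,wf)):
    r=least_squares(lambda v:ext(pw,v[:2],v[2],r0)-m,[.594,.101,.03]);print(name,r.x,r.fun.round(2))
    if name=='plate':c=r.x[:2]
for c in(c,r.x[:2]):
    for q in(so,no,pin,atz(pw,W(327,282),.0275)):
        d=q[:2]-c;print(np.degrees(np.arctan2(d[1],d[0])).round(1),np.hypot(*d).round(4),end=' | ')
    print(c)
```

```text
[0.57707146 0.05074088 0.05748426] [0.6205213  0.17124661 0.03072117] [0.65004691 0.03990286 0.02595944]
plate [0.59655412 0.10082467 0.0381402 ] [-0.18  0.18  0.17 -0.19]
foot [0.59579864 0.10055271 0.02069303] [-0.04  0.04  0.04 -0.04]
-111.3 0.0537 | 71.2 0.0744 | -48.7 0.0811 | -48.1 0.0807 | [0.59655412 0.10082467]
-110.6 0.0532 | 70.7 0.0749 | -48.2 0.0814 | -47.5 0.081 | [0.59579864 0.10055271]
```

{"method": "step_arm", "body": {"series": [[-0.163,-0.18,0,0,1],[-0.163,-0.18,-0.2,0,1],[-0.163,-0.18,-0.4,0,1],[-0.163,-0.18,-0.6,0,1],[-0.163,-0.18,-0.7,0,1],[-0.163,-0.18,-0.744,0,1],[-0.163,-0.18,-0.744,0,1]]}}

```text
clock: 3.45
tool_pos: [0.6104, 0.0375, 0.0454]
tool_rot: [-0.527, -3.097, -0.0]
ft_force: [-1.0, -0.0, 0.1]
width: -0.005
finger_force: 0.0
```

```bash
cat > arc.py <<'E'
import numpy as np
c=np.array([.596,.1005]); 
# pusher pose at socket angle f: gap g tangential (ccw), face contact at 24 mm
def P(f,g=.024):
    f=np.radians(f); er=np.r_[np.cos(f),np.sin(f)]; et=np.r_[-np.sin(f),np.cos(f)]; return c+.052*er+g*et
E
python3 - <<'E'
from h import *
from arc import *
s=sensors.state();print(s['clock'],s['tool_pos'],s['tool_rot'],s['ft_force'],s['qpos'])
x=s['tool_pos'][:2]
for f in range(-110,-232,-5):
    if f in(-150,-190): print('--')
    base=x if f>=-150 else P(-150) if f>=-190 else P(-190)
    print(f,((P(f)-base)/.25).round(3))
E
```

```text
3.45 [0.61038736 0.03753335 0.04539803] [-5.26795619e-01 -3.09683708e+00 -1.98944245e-04] [-0.97739142 -0.01665814  0.10100562] [-0.18340107  0.69416185  0.07294918  1.8065965  -0.07808962  0.64382886
  1.16902687]
-110 [-0.038  0.024]
-115 [-0.058  0.023]
-120 [-0.078  0.024]
-125 [-0.098  0.026]
-130 [-0.118  0.031]
-135 [-0.137  0.037]
-140 [-0.155  0.045]
-145 [-0.173  0.054]
--
-150 [-0.19   0.065]
-155 [-0.016  0.012]
-160 [-0.03   0.026]
-165 [-0.044  0.041]
-170 [-0.056  0.056]
-175 [-0.067  0.073]
-180 [-0.076  0.091]
-185 [-0.083  0.11 ]
--
-190 [-0.089  0.129]
-195 [-0.004  0.02 ]
-200 [-0.007  0.039]
-205 [-0.008  0.059]
-210 [-0.007  0.079]
-215 [-0.004  0.099]
-220 [0.    0.119]
-225 [0.007 0.138]
-230 [0.014 0.156]
```

{"method": "step_arm", "body": {"series": [[-0.038,0.024,0,0,1],[-0.058,0.023,0,-0.111,1],[-0.078,0.024,0,-0.222,1],[-0.098,0.026,0,-0.333,1],[-0.118,0.031,0,-0.444,1],[-0.137,0.037,0,-0.556,1],[-0.155,0.045,0,-0.667,1],[-0.173,0.054,0,-0.778,1],[-0.19,0.065,0,-0.889,1]]}}

```text
clock: 4.58
tool_pos: [0.5632, 0.0536, 0.0468]
tool_rot: [1.559, 2.726, 0.003]
ft_force: [0.9, -0.4, 0.2]
width: 0.002
finger_force: 0.7
```

Run:
```python
from h import *
from arc import *
s=sensors.state();print(s['clock'],s['tool_pos'],P(-150),s['tool_rot'],s['ft_force'])
p,im=snap('scene','s2.png')
cv2.imwrite('pics/s2c.png',cv2.resize(im[150:250,260:380],(720,600),interpolation=3)[:,:,::-1])
```

```text
4.575 [0.56324313 0.05356178 0.04676808] [0.56296668 0.05371539] [1.55850821 2.72557901 0.00286654] [ 0.88237686 -0.36584187  0.15739216]
```

View pics/s2c.png

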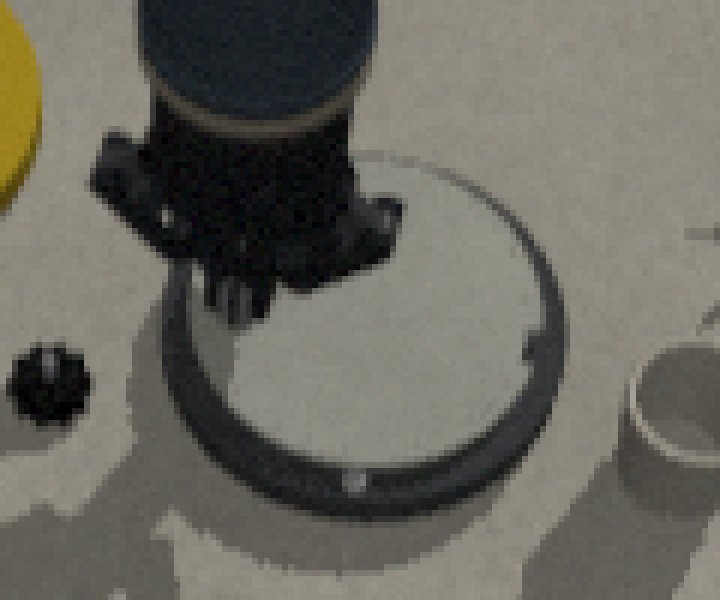

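The plate is following: the notch is now at scene (348,208), moving towards the pin at (319,230). I'll carry on along the arc.

{"method": "step_arm", "body": {"series": [[-0.016,0.012,0,-0.111,1],[-0.03,0.026,0,-0.222,1],[-0.044,0.041,0,-0.333,1],[-0.056,0.056,0,-0.444,1],[-0.067,0.073,0,-0.556,1],[-0.076,0.091,0,-0.667,1],[-0.083,0.11,0,-0.778,1],[-0.089,0.129,0,-0.889,1]]}}

```text
clock: 5.62
tool_pos: [0.5408, 0.0859, 0.0463]
tool_rot: [2.396, 2.031, 0.003]
ft_force: [0.2, -0.7, -0.3]
width: -0.005
finger_force: 0.5
```

{"method": "step_arm", "body": {"series": [[-0.004,0.02,0,-0.111,1],[-0.007,0.039,0,-0.222,1],[-0.008,0.059,0,-0.333,1],[-0.007,0.079,0,-0.444,1],[-0.004,0.099,0,-0.556,1],[-0.004,0.099,0,-0.556,1]]}}

```text
clock: 6.38
tool_pos: [0.5396, 0.1112, 0.0459]
tool_rot: [-2.776, -1.469, -0.002]
ft_force: [0.1, -0.5, 0.1]
width: -0.003
finger_force: 0.0
```

Run:
```python
from h import *
from arc import *
s=sensors.state();print(s['clock'],s['tool_pos'],P(-215),s['tool_rot'],s['ft_force'])
p,im=snap('scene','s3.png')
cv2.imwrite('pics/s3c.png',cv2.resize(im[170:250,275:371],(720,600),interpolation=3)[:,:,::-1])
import pickle
for a in range(-18,-60,-6):
    t=np.radians(a);q=proj(p,[c[0]+.074*np.cos(t),c[1]+.074*np.sin(t),.034]);print(a,((q-[275,170])*7.5).round())
t=np.radians(-48);print('pin',((proj(p,[c[0]+.079*np.cos(t),c[1]+.079*np.sin(t),.0285])-[275,170])*7.5).round())
```

```text
6.375 [0.53959609 0.11117678 0.04586697] [0.53963826 0.11066633] [-2.77618010e+00 -1.46909432e+00 -1.54049172e-03] [ 0.14458289 -0.54199377  0.09047965]
-18 [449. 403.]
-24 [428. 410.]
-30 [406. 416.]
-36 [383. 420.]
-42 [360. 421.]
-48 [337. 420.]
-54 [314. 417.]
pin [335. 441.]
```

View pics/s3c.png

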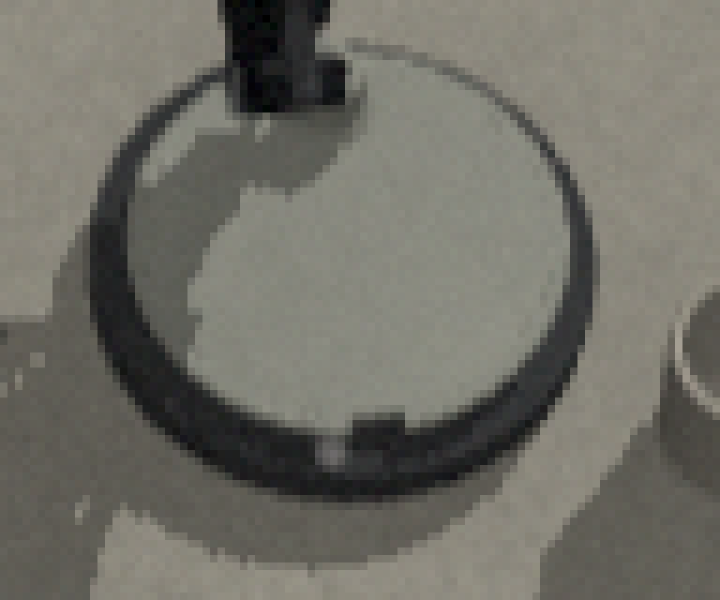

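The notch centre is at crop column 378 (about -37.5°) and the pin at 331 (about -48.5°), so about 11° is left.

{"method": "step_arm", "body": {"series": [[0.002,0.01,0,-0.055,1],[0.004,0.02,0,-0.111,1],[0.007,0.03,0,-0.167,1],[0.01,0.036,0,-0.21,1],[0.0124,0.0425,0,-0.244,1],[0.0124,0.0425,0,-0.244,1]]}}

```text
clock: 7.18
tool_pos: [0.5429, 0.1211, 0.0452]
tool_rot: [-2.906, -1.193, -0.0]
ft_force: [-0.7, 0.9, -0.4]
width: -0.0
finger_force: 0.0
```

{"method": "step_arm", "body": {"series": [[-0.01,-0.04,0,0,1],[-0.01,-0.04,0.2,0,1],[-0.01,-0.04,0.4,0,1],[-0.01,-0.04,0.4,0,1]]}}

```text
clock: 7.68
tool_pos: [0.5422, 0.1098, 0.1487]
tool_rot: [2.906, 1.192, 0.009]
ft_force: [0.1, 0.4, -0.0]
width: -0.002
finger_force: 0.0
```

Run:
```python
from h import *
from arc import *
s=sensors.state();print(s['clock'],s['tool_pos'],s['tool_rot'],s['ft_force'],s['qpos'])
p,im=snap('scene','s4.png')
cv2.imwrite('pics/s4c.png',cv2.resize(im[170:250,275:371],(720,600),interpolation=3)[:,:,::-1])
```

```text
7.675 [0.5421655  0.10976807 0.14868135] [2.90591077 1.19178578 0.00933699] [ 0.11006559  0.35656235 -0.04463118] [-0.78496096  0.6154971   0.80432551  1.89178448 -0.57450647  0.87435113
 -0.48312445]
```

View pics/s4c.png

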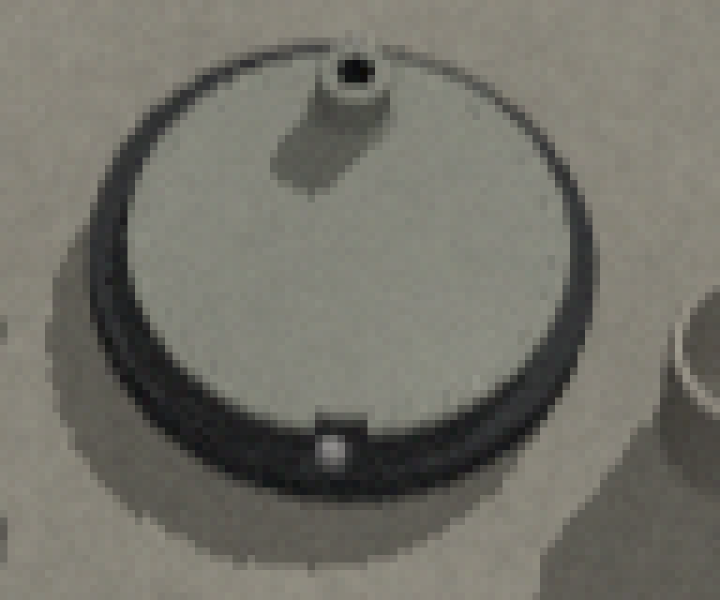

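Run:
```python
from h import *
from arc import *
p=imaging.camera_params('scene')
im=cv2.imread('pics/s4.png').astype(float)
g=im.mean(2)
# dark hole centroid
sub=g[174:185,315:330]; w=np.clip(70-sub,0,None); yy,xx=np.mgrid[174:185,315:330]
h=np.r_[(w*xx).sum(),(w*yy).sum()]/w.sum(); q=atz(p,h,.059); print('hole',h,q,np.degrees(np.arctan2(*(q[:2]-c)[::-1])),np.hypot(*(q[:2]-c)))
a0=[atz(p,u,.059) for u in[(302.9,202.9)]][0];print(np.degrees(np.arctan2(*(a0[:2]-c)[::-1])))
sub=g[226:236,315:325];print(sub.astype(int))
for a in range(128,138,2):
    t=np.radians(a);print(a,proj(p,[c[0]+.052*np.cos(t),c[1]+.052*np.sin(t),.059]).round(1), proj(p,[c[0]-.0755*np.cos(t),c[1]-.0755*np.sin(t),.032]).round(1),proj(p,[c[0]-.081*np.cos(t),c[1]-.081*np.sin(t),.0275]).round(1))
```

```text
hole [321.86379717 179.07193396] [0.56062112 0.13603739 0.059     ] 134.87193431970155 0.05014550352821573
-109.06158639515311
[[109 104  50  40  52  54  56  52  52 123]
 [ 68  70  33  36  40  32  29  29  36  97]
 [ 34  36  60 100 104  74  33  31  29  48]
 [ 28  29  85 134 138 116  56  35  31  33]
 [ 36  40  83 116 125 117  55  37  30  32]
 [ 41  41  66  88  98  85  45  33  33  28]
 [ 43  39  45  62  66  59  37  28  32  34]
 [ 33  39  34  32  41  40  31  35  36  31]
 [ 28  30  27  32  23  25  26  23  30  27]
 [ 23  26  28  31  27  24  29  26  28  24]]
128 [324.3 178.7] [317.7 226.7] [317.3 229.5]
130 [323.6 178.6] [318.8 226.8] [318.5 229.6]
132 [322.9 178.5] [319.8 226.9] [319.6 229.7]
134 [322.2 178.5] [320.9 227. ] [320.7 229.8]
136 [321.5 178.5] [321.9 227. ] [321.8 229.8]
```

The notch sits about 2.5° short of the pin, so I'll nudge a little more before pressing.

{"method": "step_arm", "body": {"series": [[0,0,-0.2,0,1],[0,0,-0.4,-0.03,1],[0,0,-0.4,-0.055,1],[0.007,0.025,-0.4,-0.055,1],[0.011,0.041,-0.4,-0.055,1],[0.0125,0.045,-0.4,-0.055,1],[0.0135,0.049,-0.4,-0.055,1],[0.0135,0.049,-0.4,-0.055,1]]}}

```text
clock: 8.72
tool_pos: [0.5438, 0.1231, 0.0456]
tool_rot: [-2.931, -1.13, -0.001]
ft_force: [0.8, -0.2, -0.1]
width: 0.001
finger_force: 0.0
```

{"method": "step_arm", "body": {"series": [[-0.01,-0.04,0,0,1],[-0.01,-0.04,0.2,0,1],[-0.01,-0.04,0.3,0,1],[-0.01,-0.04,0.3,0,1]]}}

```text
clock: 9.22
tool_pos: [0.5421, 0.1122, 0.1219]
tool_rot: [2.931, 1.129, 0.005]
ft_force: [0.1, 0.9, -1.4]
width: -0.001
finger_force: 0.0
```

Run:
```python
from h import *
from arc import *
s=sensors.state();print(s['clock'],s['tool_pos'],s['ft_force'])
print('to centre units',(np.r_[c,.045]-s['tool_pos'])/.25)
p,im=snap('scene','s5.png')
g=cv2.cvtColor(im,cv2.COLOR_RGB2GRAY).astype(float)
print(g[225:233,314:327].astype(int))
sub=g[174:185,315:330]; w=np.clip(70-sub,0,None); yy,xx=np.mgrid[174:185,315:330]
print('hole',(w*xx).sum()/w.sum(),(w*yy).sum()/w.sum())
```

```text
9.225 [0.5420568  0.11221387 0.12193936] [ 0.06792135  0.9314143  -1.38446884]
to centre units [ 0.2157728  -0.04685547 -0.30775745]
[[131 118  81  75  93  99 101 100 101 131 137 130 133]
 [110  97  48  35  45  49  52  54  63 127 130 124 123]
 [ 66  57  37  27  33  40  35  33  42 105 105  97  94]
 [ 29  31  33  63 103 103  70  32  38  59  52  56  46]
 [ 36  34  36  85 134 137 115  50  31  33  30  35  33]
 [ 43  34  46  84 119 127 117  56  39  34  34  31  34]
 [ 51  40  40  67  91 100  82  45  37  34  31  33  35]
 [ 48  44  39  47  62  71  50  32  33  41  32  33  41]]
hole 322.619140625 179.044921875
```

{"method": "step_arm", "body": {"series": [[0.1,-0.024,0.1,0.2,1],[0.216,-0.047,0.1,0.4,1],[0.216,-0.047,0.1,0.6,1],[0.216,-0.047,0,0.8,1],[0.216,-0.047,0,1,1],[0.216,-0.047,0,1,1]]}}

```text
clock: 10.02
tool_pos: [0.5945, 0.1007, 0.1191]
tool_rot: [-2.276, -2.163, 0.002]
ft_force: [-1.2, 0.5, 0.2]
width: 0.001
finger_force: 0.0
```

{"method": "step_arm", "body": {"series": [[0,0,0,0.25,1],[0,0,0,0.5,1],[0,0,0,0.75,1],[0,0,0,1,1],[0,0,-0.12,1,1],[0,0,-0.24,1,1],[0,0,-0.308,1,1],[0,0,-0.308,1,1]]}}

```text
clock: 11.02
tool_pos: [0.5944, 0.101, 0.0421]
tool_rot: [-1.276, -2.869, 0.003]
ft_force: [-0.7, -0.5, -0.1]
width: 0.002
finger_force: 0.0
```

{"method": "step_arm", "body": {"series": [[0,0,-0.01,0,1],[0,0,-0.02,0,1],[0,0,-0.03,0,1],[0,0,-0.04,0,1],[0,0,-0.04,0,1]]}}

```text
clock: 11.65
tool_pos: [0.5954, 0.1011, 0.0335]
tool_rot: [1.274, 2.871, 0.0]
ft_force: [0.8, 0.3, 2.1]
width: -0.001
finger_force: 0.9
```

Contact at about z = 34 mm. I'll press on in small steps.

{"method": "step_arm", "body": {"series": [[0,0,-0.004,0,1],[0,0,-0.008,0,1],[0,0,-0.012,0,1],[0,0,-0.012,0,1]]}}

```text
clock: 12.15
tool_pos: [0.5949, 0.1013, 0.03]
tool_rot: [-1.273, -2.871, 0.0]
ft_force: [-0.0, 0.2, 0.3]
width: 0.003
finger_force: 0.0
```

{"method": "step_arm", "body": {"series": [[0,0,-0.004,0,1],[0,0,-0.008,0,1],[0,0,-0.008,0,1]]}}

```text
clock: 12.52
tool_pos: [0.5951, 0.1013, 0.0291]
tool_rot: [-1.274, -2.872, -0.001]
ft_force: [-3.5, 0.5, 12.1]
width: 0.002
finger_force: 5.9
```

{"method": "step_arm", "body": {"series": [[0,0,-0.004,0,1],[0,0,-0.006,0,1],[0,0,-0.006,0,1]]}}

```text
clock: 12.9
tool_pos: [0.5952, 0.1013, 0.0291]
tool_rot: [1.274, 2.871, 0.002]
ft_force: [-8.4, -0.2, 28.0]
width: -0.003
finger_force: 14.1
```

{"method": "step_arm", "body": {"series": [[0,0,0.05,0,1],[0,0,0.25,0,1],[0,0,0.5,0,1],[-0.2,0.2,0.8,0,1],[-0.5,0.5,0.8,0,1],[-0.5,0.5,0.8,0,1],[-0.5,0.5,0.8,0,1]]}}

```text
clock: 13.78
tool_pos: [0.4675, 0.2299, 0.2277]
tool_rot: [-1.265, -2.874, -0.003]
ft_force: [0.4, -0.3, -0.8]
width: -0.002
finger_force: 0.0
```

Run:
```python
from h import *
s=sensors.state();print(s['clock'],s['tool_pos'],s['ft_force'])
p,im=snap('scene','s6.png');q,im2=snap('side','d6.png')
a=cv2.resize(im[170:250,275:371],(400,333),interpolation=3);b=cv2.resize(im2[185:245,230:302],(400,333),interpolation=3)
cv2.imwrite('pics/f6.png',np.hstack([a,b])[:,:,::-1])
```

```text
13.775 [0.46749242 0.22990943 0.22766214] [ 0.37990463 -0.26338235 -0.79013121]
```

View pics/f6.png

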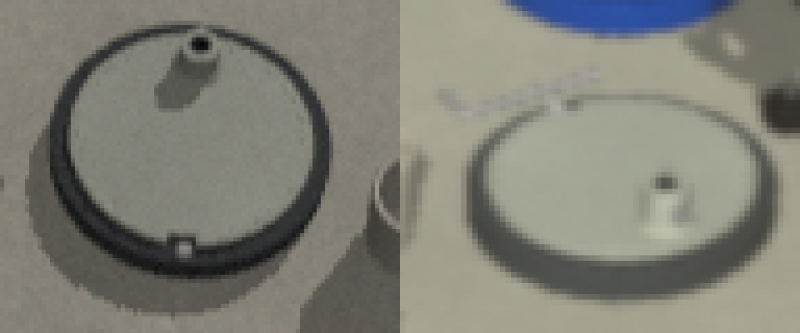

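The plate lies flat with the pin inside the notch (left crop, 183,247). It stopped against the solid foot at z = 29.1 mm under 28 N.

```bash
python3 -c "
from cell import ticket
print(ticket.hand_in())"
```

```text
the job is handed in; nothing more can be done
None
```

The job is handed in: I pushed the plate round until its notch stood over the pin and pressed it home flat on the foot (fingertip stopped at 29.1 mm), at about 14 s of the 51 s allowed; the verdict was not shown.

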